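# Light check of the top frit tray

## Robot

A 6-joint arm with a two-finger parallel gripper is mounted at the origin on the work surface. World frame = base frame: x ahead of the robot, y to its left, z up, the work surface at z = 0. Lengths are in m, angles in rad, forces in N, time in s.
With the tool pointing down it reaches from about 0.25 to 0.85 m from the base axis. Payload 12.5 kg.
Tool frame: the origin (TCP) lies at the very end of the fingers, on their centre line; the grasp point (between the pads) lies 19 mm behind it; z points along the fingers, x is the direction in which the jaws open and shut, and the axes are right-handed (so a half turn about z gives the same grasp; the last joint's range is limited). The gripper opens to 93 mm and grips with 3 to 60 N. Pads are 15 mm wide; open, the fingers measure 128 mm over their backs; the gripper's body (75 mm by 188 mm) begins 65 mm behind the grasp point.
Start: joints at [-1.239, 0.351, 1.652, -0, 1.139, -0.085], TCP at [0.223, -0.503, 0.189] pointing down, gripper open.
Joint ranges: [-2.75, 2.75], [-0.79, 2.1], [0.01, 2.65], [-1.57, 4.71], [0.07, 3.14], [-2.87, 2.87]. Speed limits (rad/s): [2.22, 2.22, 2.79, 3.14, 3.14, 3.14].

## Interface

Orientations are given as a unit quaternion [x, y, z, w].
In Python, from station import ctrl gives the robot as it stands. The module is installed in compiled form; this text tells all that it offers.
- The arm moves only by the shell command python3 -m handwheel 'ROWS'. ROWS is JSON, one flat list of numbers, 5 for each row, row after row: the shift along the tool's x, y, z in m, then the turn about the tool's z in degrees, then the gripper's target within -1 to 1 (fully open at 1, half-way at 0, shut at -1). In form: [dx, dy, dz, roll, gripper, dx, dy, dz, roll, gripper, ...]. A call has 1 to 10 rows; each row is the pose to reach, as a shift and turn from the pose measured when the call began, along the tool's axes at that moment; what a row does not reach only later rows make up. A row lasts 1/10 s, in which the tool goes at most 50 mm and 8.59 degrees, less where a joint would pass 70% of its speed; a pose out of reach is approached as far as the arm can. A call with a gripper value outside its range is refused whole. The fingers move at their own pace and stop on an object; the grip force is fixed at half the most. Time passes only in rows, so rows that repeat a pose let the fingers close. It gives the time, the measured TCP pose, the force and the opening at its end, in the units of the state.
- ctrl.state(): the state, without advancing time (a new reading comes with each control period).
- ctrl.snapshot(name): name is "scene" or "top" or "wrist"; returns a dict with "img" (420x560x3 uint8, red, green, blue), "depth" (420x560 float32, m along the optical axis (not along the pixel's ray), 0 where there is no reading), "fx", "fy", "cx", "cy" (pixels), "pose" (4x4, takes a point from camera to world coordinates). Camera axes: x right, y up, looking along -z (the intrinsics and any distortion apply to the point x, -y, -z); pixel columns grow to the right and rows downward; lengths in m; the calibration is good to about 2 mm. A picture is of the moment at which its call begins.
- ctrl.close_job(): hands the job in, once; it reports no verdict.
The state is a dict: "clock": time; "joint_pos": joint angles; "joint_velocities": joint speeds; "tau": joint torques, N m; "ee_pos": TCP position; "tool_rot": TCP orientation; "force": force on the tool from outside, world axes, zero at the start; "moment": the same for the moment, N m; "opening": finger opening in m.
Only numpy, scipy, OpenCV 4.12 (cv2) and the standard library are available. Lean on these libraries where they do the work, as an engineer would, in place of code of your own. Each camera call takes 0.05 s, during which the arm holds its last target.

## Task

Check the top glass-frit tray for leftover chips: first turn the light panel's selector so that its white pointer stands at the blue mark. Then take the tray by the orange thumb tab, peel it off the tacky nested stack by lifting that corner first while the opposite corner stays down, leaving the rest of the stack standing where it is, and hold the tray level over the middle of the light panel, about 10 cm above it. Finish while still holding it there, the other things left undisturbed.

Things in the scene. Friction and masses are not known exactly. Their poses are not given: they have to be found in the camera images.
- selector (a joint): grey selector knob on the black housing at the near edge of the light panel. Value in rad, growing clockwise seen from above, range -0.12 to 2.22, four sprung detents: 0 grey mark, 0.7 amber, 1.4 BLUE, 2.1 red. Turning takes under 0.1 N m, and it snaps to the nearest detent when let go
- selector_grip (a point): on the knob's vertical axis, at the height to grip: middle of an upright bar grip 42 mm long, 12 mm thick, 28 mm tall (from 21 mm below to 7 mm above this point; round base plate of radius 23.5 mm below it). x axis along the bar, towards the end with the white pointer line; the axes turn with the knob (pinch across y, the 12 mm)
- panel_top (a point): centre of the white lit face (146 x 196 mm) of the fixed light panel, an aluminium-framed slab 160 x 210 x 14 mm; x axis points away from the selector housing (the selector axis is 118 mm from here along -x), z up
- stack: the remaining stack: five white formed trays nested as one loose body of about 0.95 kg, 170 mm (x) x 130 mm (y) outside, 78 mm high; origin at the centre of its underside. The bottom stands on the table
- tray_mid (a point): centre of the loose top tray, 15 mm above its underside: white, 170 (x) x 130 (y) x 30 mm high, outward-sloping walls, about 0.11 kg; x along its length, z up. Nested in the stack, underside 60 mm and top of lip 90 mm above the stack's origin, axes as the stack's
- tray_tab (a point): centre of the tray's orange upright thumb tab at its (-x, +y) corner: 28 mm along tray x, 10 mm thick along tray y, 36 mm tall, standing on the lip from 18 mm below to 18 mm above this point. It lies at (-60, +62, +33) mm from tray_mid in tray axes. Pinch it across tray y; below it the lip is 6 mm wide and 12 mm deep
- tray_far_corner (a point): underside of the tray's lip at the corner opposite the tab, at (+82, -62, +3) mm from tray_mid; seated 78 mm above the stack's origin. The tray clings, mostly at this +x end: lifted level it resists with about 10 N and heaves the stack; tilted up about its +x lip edge it takes about 3 N at the tab, and tilted by 0.2 rad (tab up some 28 mm) it is free and lifts out, still tilted
- frit_jar: bystander: amber jar with red cap, 68 mm wide, 85 mm high, origin under its centre
- black_jar: bystander: clear jar with black cap, 72 mm wide, 80 mm high, origin under its centre
- cleaner: bystander: blue bottle, 60 mm wide, 200 mm high, origin under its centre
- mug: bystander: white mug, 80 mm wide, 92 mm high, origin under its centre
- spatula: bystander: spatula lying on the table along its x axis
- frit_tub: bystander: white open tub with blue glass chips, 100 x 90 x 40 mm, origin under its centre
- glass_tile: bystander: green glass tile lying flat, 100 x 100 x 6 mm, origin under its centre
There are look-alikes about, which are no part of the job. Leave any green look-alike of the part that bears tray_mid alone. Leave any purple look-alike of the stack alone.

How it is judged:
On the way, in this order (a step that is already met when the one before it is completed fails the run):
1. the selector stands at the blue mark (value of joint selector between 1.22 and 1.58 rad), for 0.2 s.
2. the tab corner is lifted at least 14 mm while the opposite corner is still within 7 mm of its seat in the stack (z of tray_tab in the frame of stack above 0.122 m and z of tray_far_corner in the frame of stack below 0.085 m and horizontal distance between tray_mid and stack below 0.03 m), for 0.05 s.
At the end, for the whole second after the job is handed in: The selector is within 0.18 rad of the blue mark (1.4); the tray is held still in the gripper, its centre within 45 mm sideways of the panel's centre and 60 to 160 mm above its face, level within 15 degrees, touching neither panel nor stack; the rest of the stack stands within 30 mm of where it was (all of step 1 and horizontal distance between tray_mid and panel_top below 0.045 m and z of tray_mid in the frame of panel_top between 0.06 and 0.16 m and angle between tray_mid's own z axis and vertical below 0.26 rad and contact force between tray and the fingers above 1 N and not (contact force between tray and panel above 0.05 N) and not (contact force between tray and stack above 0.05 N) and linear speed of tray below 0.05 m/s and distance of stack from where it was at the start of the episode below 0.03 m and angle between stack's own z axis and vertical below 0.05 rad); the arm keeps its last pose, push and grip.
It fails at once if the rest of the stack is tipped or dragged away (angle between stack's own z axis and vertical above 0.2 rad or distance of stack from where it was at the start of the episode above 0.04 m).
It fails at once if a bystander is disturbed (moved more than 30 mm) (distance of any of frit_jar, black_jar, cleaner, mug, spatula, frit_tub, glass_tile from where it was at the start of the episode above 0.03 m).
It also fails if it takes over 64 s, if anything falls off the work surface, if the arm or the gripper's body presses on something with over 40 N, if the wrist force passes 120 N, or if a joint passes its speed limit or range.

## Working session

There is one attempt and no reset: what is moved stays moved. The work goes in short steps, Python scripts to look and compute and a shell command to move; the robot and the scene stay as the last step left them, time stands still between calls to the robot, and variables do not carry over. Pictures are saved under pics/ and viewed, and the job is handed in when it is done.

```bash
mkdir -p pics; python3 - <<'E'
from station import ctrl
import cv2
print(ctrl.state())
for n in ["scene","top","wrist"]:
    s=ctrl.snapshot(n); cv2.imwrite(f"pics/{n}0.png",s["img"][:,:,::-1]); print(n,s["fx"],s["fy"],s["cx"],s["cy"],s["pose"].round(4).tolist(),[k for k in s])
E
```

```text
{'clock': 0.0, 'joint_pos': array([-1.23862411e+00,  3.51233075e-01,  1.65242023e+00, -2.40104706e-05,
        1.13907014e+00, -8.45963866e-02]), 'joint_velocities': array([ 0.0008808 ,  0.00033293, -0.00117641, -0.00049198, -0.00097974,
        0.00255571]), 'tau': array([ 2.14569431e-03, -4.97313738e+01, -2.85257435e+01,  7.00017088e-02,
        2.57228664e-02, -9.87257977e-05]), 'ee_pos': array([ 0.22254271, -0.50256286,  0.18890464]), 'tool_rot': array([ 8.38098003e-01, -5.45519401e-01, -4.52799276e-04, -3.38773536e-04]), 'force': array([ 1.09399268,  0.62674644, -0.08724028]), 'moment': array([-0.01427554,  0.03750525, -0.03397747]), 'opening': 0.09309535364126513}
scene 474.54298275747436 474.54298275747436 279.1727256445452 196.42074625637417 [[0.8538, -0.3224, 0.4089, 0.9661], [0.5206, 0.5422, -0.6596, -0.6163], [-0.0091, 0.7759, 0.6307, 0.764], [0.0, 0.0, 0.0, 1.0]] ['img', 'depth', 'fx', 'fy', 'cx', 'cy', 'pose']
top 408.2706105580189 408.2706105580189 281.18136063872885 207.77866265503758 [[0.1248, 0.9642, -0.2341, 0.3314], [-0.9922, 0.1207, -0.0315, 0.0716], [-0.0021, 0.2362, 0.9717, 1.001], [0.0, 0.0, 0.0, 1.0]] ['img', 'depth', 'fx', 'fy', 'cx', 'cy', 'pose']
wrist 325.57234505303046 325.57234505303046 278.42696411712126 212.84588646135256 [[0.4053, 0.8724, 0.2731, 0.2989], [-0.9142, 0.3871, 0.1201, -0.4683], [-0.0009, -0.2984, 0.9544, 0.3859], [0.0, 0.0, 0.0, 1.0]] ['img', 'depth', 'fx', 'fy', 'cx', 'cy', 'pose']
```

View pics/scene0.png

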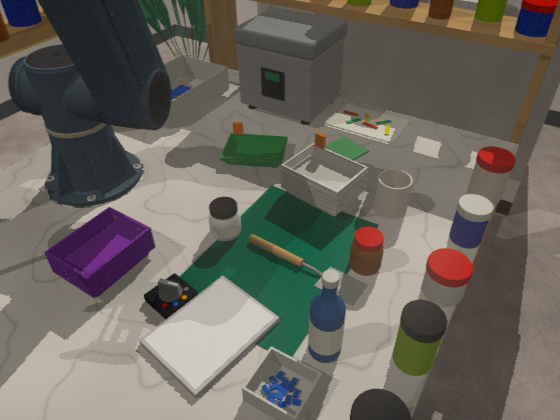

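View pics/top0.png

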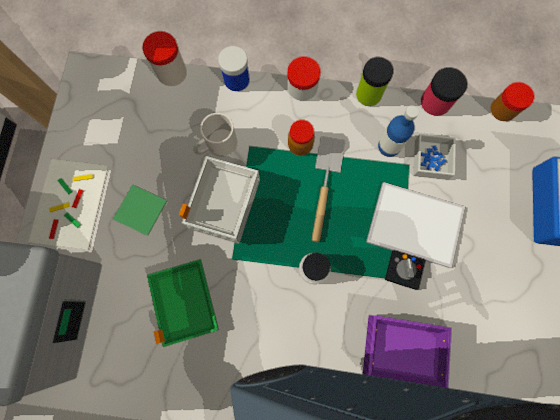

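View pics/wrist0.png

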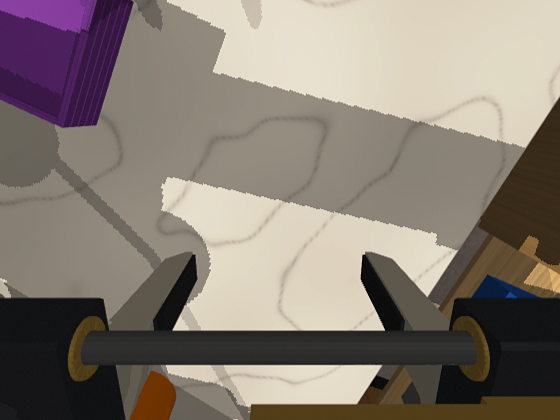

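The top view shows the white stack at about (222,200) with its orange tab at (183,210). The panel is at (417,225), the selector at (406,267), and the green and purple decoys are at (183,303) and (408,350). Next I'll zoom in and measure.

```bash
cat > h.py <<'E'
from station import ctrl
import cv2, numpy as np
def ray(s,u,v):
    d=np.array([(u-s["cx"])/s["fx"],-(v-s["cy"])/s["fy"],-1.0]); P=s["pose"]
    return P[:3,3],P[:3,:3]@d
def onplane(s,u,v,z):
    o,d=ray(s,u,v); return o+d*(z-o[2])/d[2]
def pts(s):
    v,u=np.mgrid[0:420,0:560]; D=s["depth"]
    c=np.stack([(u-s["cx"])/s["fx"]*D,-(v-s["cy"])/s["fy"]*D,-D],-1)
    return c@s["pose"][:3,:3].T+s["pose"][:3,3]
E
python3 - <<'E'
from h import *
for n,boxes in [("top",[(170,145,100,110),(360,175,120,120)]),("scene",[(270,120,110,100),(130,260,160,130)])]:
    s=ctrl.snapshot(n); P=pts(s)
    for i,(x,y,w,h) in enumerate(boxes):
        cv2.imwrite(f"pics/{n}_c{i}.png",cv2.resize(s["img"][y:y+h,x:x+w,::-1],None,fx=5,fy=5,interpolation=cv2.INTER_CUBIC))
    hsv=cv2.cvtColor(s["img"],cv2.COLOR_RGB2HSV)
    m=cv2.inRange(hsv,(5,180,120),(18,255,255))
    k,l,st,c=cv2.connectedComponentsWithStats(m)
    for j in range(1,k):
        if st[j,4]>20:
            q=P[(l==j)&(s["depth"]>0)]; print(n,st[j],c[j].round(1),np.median(q,0).round(3),q[:,2].max().round(3))
    if n=="top":
        # panel white
        m=(P[...,2]>0.008)&(P[...,2]<0.022)&(hsv[...,1]<40)&(hsv[...,2]>170)
        m=m.astype(np.uint8); m[:, :340]=0
        k,l,st,c=cv2.connectedComponentsWithStats(m); j=1+st[1:,4].argmax(); print("panel",st[j],c[j])
        cn=max(cv2.findContours((l==j).astype(np.uint8),0,1)[0],key=cv2.contourArea)
        r=cv2.minAreaRect(cn); print(r); print([onplane(s,*b,0.014).round(4).tolist() for b in cv2.boxPoints(r)])
        ap=cv2.approxPolyDP(cv2.convexHull(cn),6,True)[:,0];print([(a.tolist(),onplane(s,*a,0.014).round(4).tolist()) for a in ap])
        print("panel z",np.median(P[l==j],0))
        # stack rim
        for lo,hi in [(0.083,0.094)]:
            m=((P[...,2]>lo)&(P[...,2]<hi)); m[:,:170]=0;m[:,270:]=0;m[:145]=0;m[250:]=0
            q=P[m][:,:2].astype(np.float32); print(len(q)); r=cv2.minAreaRect(q); print("rim",r)
E
```

```text
top [491  93  18  19  54] [497.9 103.3] [ 0.909 -0.417  0.038] 0.064
top [288 132  12  15  65] [292.4 141.2] [0.73  0.097 0.058] 0.073
top [179 204   8  15  56] [182.7 210.1] [0.51  0.316 0.126] 0.13
top [154 331  10  12  73] [158.  336.4] [0.235 0.335 0.065] 0.071
panel [ 368  183   97   84 5305] [416.50273327 223.84863336]
((417.01837158203125, 224.1055145263672), (89.17362976074219, 62.45027542114258), 16.699243545532227)
[[0.5115, -0.1105, 0.014], [0.6693, -0.1438, 0.014], [0.6291, -0.3589, 0.014], [0.475, -0.3187, 0.014]]
[([383, 183], [0.665, -0.1434, 0.014]), ([464, 206], [0.6302, -0.3473, 0.014]), ([451, 266], [0.4771, -0.3193, 0.014]), ([368, 241], [0.5128, -0.1169, 0.014])]
panel z [ 0.57002719 -0.23229466  0.0142022 ]
802
rim ((0.5619152188301086, 0.24381625652313232), (0.13085056841373444, 0.17122125625610352), 80.68894958496094)
scene [233 123   9  10  49] [237.  126.6] [0.237 0.333 0.059] 0.069
```

View pics/top_c1.png

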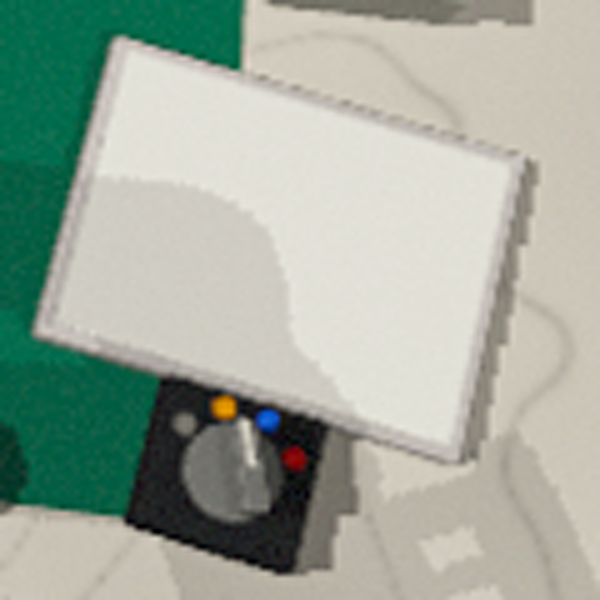

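View pics/top_c0.png

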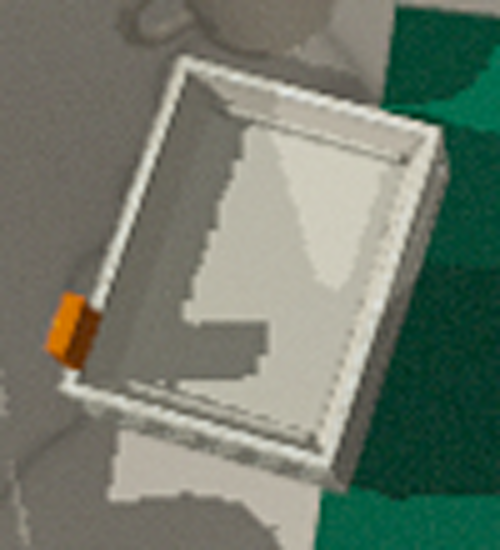

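View pics/scene_c1.png

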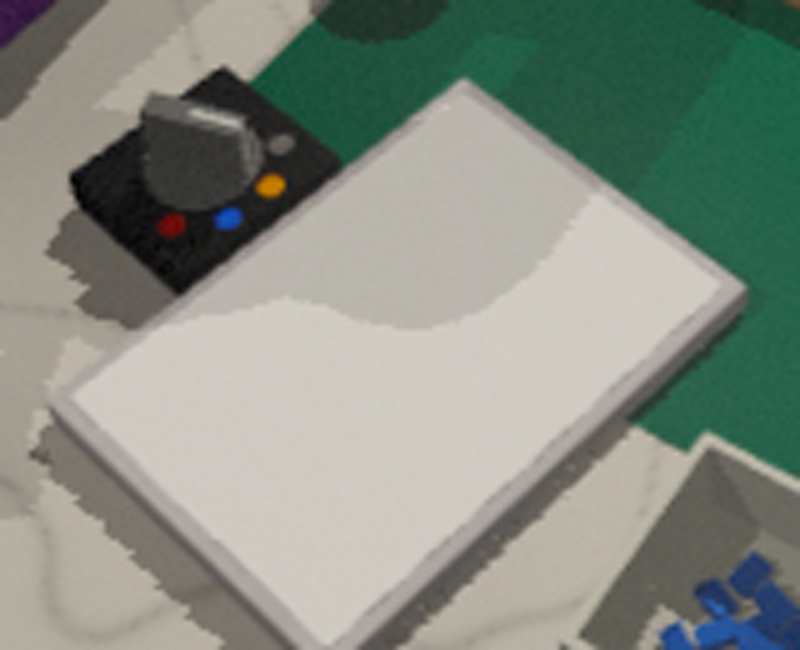

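View pics/scene_c0.png

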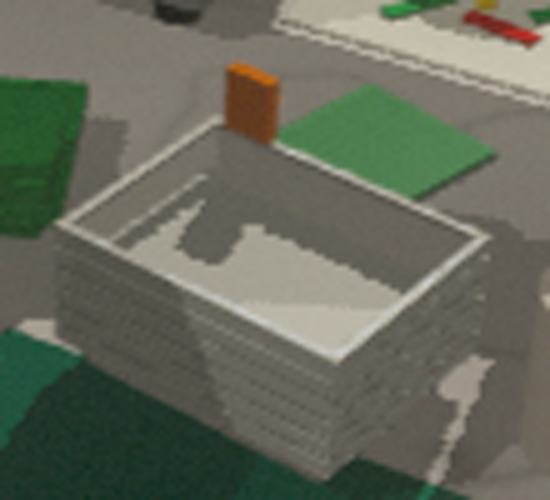

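```bash
python3 - <<'E'
from h import *
for n in ["top","scene"]:
    s=ctrl.snapshot(n); P=pts(s); hsv=cv2.cvtColor(s["img"],cv2.COLOR_RGB2HSV)
    near=np.hypot(P[...,0]-0.4537,P[...,1]+0.2116)<0.05
    print(n,"z hist",np.histogram(P[near][:,2],bins=np.arange(0,0.08,0.005))[0])
    q=P[near&(P[...,2]>P[near][:,2].max()-0.006)]; print("top of bar",q.mean(0).round(4),len(q), P[near][:,2].max())
    c,(w,h),a=cv2.minAreaRect(q[:,:2].astype(np.float32)); print(c,w,h,a)
    wl=near&(P[...,2]>P[near][:,2].max()-0.012)&(hsv[...,2]>170); 
    if wl.any(): print("white",P[wl].mean(0).round(4),wl.sum())
    for nm,lo,hi in [("blue",(100,150,100),(125,255,255)),("amber",(12,180,150),(25,255,255)),("red",(0,180,90),(6,255,255))]:
        m=(cv2.inRange(hsv,lo,hi)>0)&near
        if m.any(): print(nm,P[m].mean(0).round(4),m.sum())
s=ctrl.snapshot("top");P=pts(s)
for nm,(u0,u1,v0,v1) in dict(cleaner=(380,418,105,155),tub=(415,460,135,180),jar=(298,333,250,285),frit=(285,318,118,155),mug=(195,235,110,155)).items():
    R=P[v0:v1,u0:u1].reshape(-1,3); R=R[R[:,2]>0.02]; print(nm,R.min(0).round(3),R.max(0).round(3))
E
```

```text
top z hist [157  20  56 313 578  41  11  12  14  27  75   3   0   0   0]
top of bar [ 0.4555 -0.2105  0.0526] 64 0.0567418922910109
(0.45625507831573486, -0.210632786154747) 0.039693593978881836 0.011638423427939415 11.012811660766602
white [ 0.4662 -0.2078  0.052 ] 16
blue [ 0.4823 -0.2249  0.0236] 16
amber [ 0.4857 -0.2051  0.0219] 15
red [ 0.466  -0.2401  0.0209] 10
scene z hist [104  28  89 251 705  57  39  35  39  38 103   1   0   0   0]
top of bar [ 0.458  -0.2101  0.0518] 115 0.05509480855733351
(0.4573426842689514, -0.2094314843416214) 0.04248973727226257 0.013712710700929165 12.489034652709961
white [ 0.4667 -0.2069  0.0526] 6
blue [ 0.4827 -0.2255  0.0218] 17
amber [ 0.4867 -0.2042  0.0218] 15
red [ 0.4669 -0.2395  0.0215] 9
cleaner [ 0.331 -0.222  0.02 ] [0.795 0.072 1.001]
tub [ 0.331 -0.313  0.02 ] [0.8   0.072 1.001]
jar [ 0.331 -0.028  0.02 ] [0.464 0.072 1.001]
frit [0.331 0.043 0.02 ] [0.78  0.109 1.001]
mug [0.331 0.072 0.02 ] [0.767 0.332 1.001]
```

```bash
cat >> h.py <<'E'
from scipy.spatial.transform import Rotation as R
def go(x,y,z,xang=None):
    s=ctrl.state(); r=R.from_quat(s["tool_rot"]); m=r.as_matrix()
    a=np.degrees(np.arctan2(m[1,0],m[0,0]))
    d=m.T@(np.array([x,y,z])-s["ee_pos"])
    roll=0 if xang is None else (a-xang+180)%360-180
    print("t",round(s["clock"],2),"tcp",s["ee_pos"].round(4),"xang",a.round(2),"z",m[:,2].round(3),"F",s["force"].round(1),"open",round(s["opening"],4),"j",s["joint_pos"].round(2)); print("d(mm)",(1000*d).round(1),"roll",round(roll,1))
E
python3 - <<'E'
from h import *
go(0.4555,-0.2105,0.12,-78.3)
s=ctrl.snapshot("top");P=pts(s)
for nm,(u0,u1,v0,v1) in dict(cleaner=(385,412,112,155),jar=(300,332,252,282),mug=(200,232,115,145)).items():
    Q=P[v0:v1,u0:u1].reshape(-1,3); Q=Q[(Q[:,2]>0.04)&(Q[:,2]<.5)]; print(nm,Q.min(0).round(3),Q.max(0).round(3))
E
```

```text
t 0.4 tcp [ 0.2226 -0.5028  0.1893] xang -66.12 z [-0.  0. -1.] F [ 0.8  0.1 -0.7] open 0.0927 j [-1.24  0.35  1.65 -0.    1.14 -0.08]
d(mm) [-173.  -331.3   69.4] roll 12.2
cleaner [ 0.74  -0.179  0.04 ] [ 0.795 -0.124  0.203]
jar [ 0.397 -0.028  0.04 ] [0.464 0.042 0.086]
mug [0.688 0.243 0.04 ] [0.767 0.319 0.097]
```

```bash
python3 -m handwheel '[-0.017,-0.033,0,4,1, -0.04,-0.075,0.01,8,1, -0.06,-0.115,0.02,12,1, -0.08,-0.155,0.03,12.2,1, -0.1,-0.195,0.04,12.2,1, -0.12,-0.235,0.05,12.2,1, -0.14,-0.27,0.06,12.2,1, -0.16,-0.307,0.066,12.2,1, -0.173,-0.3313,0.0694,12.2,1, -0.173,-0.3313,0.0694,12.2,1]'; python3 - <<'E'
from h import *
go(0.4555,-0.2105,0.031,-78.3)
s=ctrl.snapshot("wrist"); cv2.imwrite("pics/w1.png",s["img"][:,:,::-1])
E
```

```text
clock: 1.45
ee_pos: [0.4568, -0.2082, 0.1196]
tool_rot: [0.776, -0.63, -0.0, -0.0]
force: [-0.8, 0.1, -0.0]
opening: 0.0929
t 1.45 tcp [ 0.4568 -0.2082  0.1196] xang -78.13 z [-0.     0.001 -1.   ] F [-0.8  0.1 -0. ] open 0.0929 j [-0.52  0.35  1.84  0.    0.95  0.84]
d(mm) [ 2.   1.8 88.6] roll 0.2
```

View pics/w1.png

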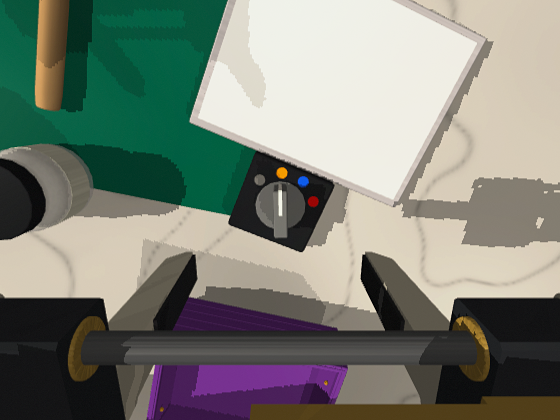

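The wrist view shows the knob bar at (280,205) pointing at the amber mark at (282,173), and the fingers straddle it. I'll descend and close.

```bash
python3 -m handwheel '[0.001,0.001,0.03,0.2,0.3, 0.002,0.0018,0.06,0.2,0, 0.002,0.0018,0.08,0.2,-0.2, 0.002,0.0018,0.0886,0.2,-0.3, 0.002,0.0018,0.0886,0.2,-0.6, 0.002,0.0018,0.0886,0.2,-1, 0.002,0.0018,0.0886,0.2,-1, 0.002,0.0018,0.0886,0.2,-1, 0.002,0.0018,0.0886,0.2,-1, 0.002,0.0018,0.0886,0.2,-1]'; python3 - <<'E'
from h import *
go(0.4555,-0.2105,0.031,-118.6)
E
```

```text
clock: 2.5
ee_pos: [0.4548, -0.2118, 0.0315]
tool_rot: [0.775, -0.632, 0.0, -0.0]
force: [-0.1, 0.4, 0.1]
opening: 0.0176
t 2.5 tcp [ 0.4548 -0.2118  0.0315] xang -78.36 z [ 0.  0. -1.] F [-0.1  0.4  0.1] open 0.0176 j [-0.53  0.5   1.9   0.    0.75  0.84]
d(mm) [-1.2 -0.9  0.5] roll 40.2
```

```bash
python3 -m handwheel '[0,0,0,0,-1, 0,0,0,0,-1, 0,0,0,7,-1, 0,0,0,14,-1, 0,0,0,21,-1, 0,0,0,28,-1, 0,0,0,35,-1, 0,0,0,40,-1, 0,0,0,40,-1, 0,0,0,40,-1]'; python3 - <<'E'
from h import *
go(0.4555,-0.2105,0.13,-118.6)
E
```

```text
clock: 3.5
ee_pos: [0.4548, -0.2119, 0.0315]
tool_rot: [-0.513, 0.858, -0.0, 0.0]
force: [0.7, 0.2, -0.2]
opening: 0.0003
t 3.5 tcp [ 0.4548 -0.2119  0.0315] xang -118.21 z [ 0.  0. -1.] F [ 0.7  0.2 -0.2] open 0.0003 j [-0.53  0.5   1.9   0.    0.75  1.53]
d(mm) [ -1.5   0.  -98.5] roll 0.4
```

The fingers closed fully (opening 0), so the bar wasn't gripped. I'll look.

```bash
python3 - <<'E'
from h import *
a=ctrl.snapshot("top")["img"][220:300,370:450,::-1]; b=ctrl.snapshot("scene")["img"][230:330,120:220,::-1]
cv2.imwrite("pics/k1.png",np.hstack([cv2.resize(a,(400,400)),cv2.resize(b,(400,400))]))
s=ctrl.snapshot("wrist"); cv2.imwrite("pics/w2.png",s["img"][:,:,::-1])
E
```

```text
(no output)
```

View pics/k1.png

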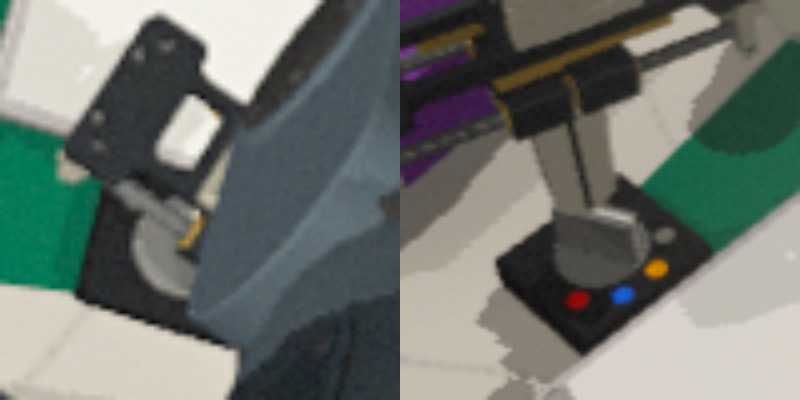

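View pics/w2.png

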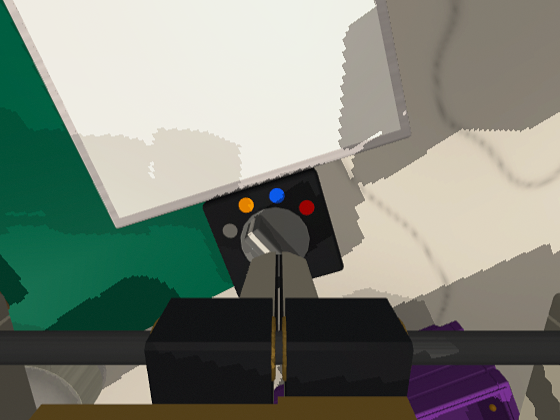

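```bash
python3 - <<'E'
from h import *
s=ctrl.snapshot("scene");P=pts(s)
for v in range(262,296,2): print(v,[tuple(P[v,u].round(3)) for u in (162,166,170)])
st=ctrl.state()
p=np.linalg.inv(s["pose"])@np.append(st["ee_pos"],1); print("tcp px",s["cx"]-s["fx"]*p[0]/p[2], s["cy"]+s["fy"]*p[1]/p[2])
x,y,w,h=130,220,110,100
im=cv2.resize(s["img"][y:y+h,x:x+w,::-1],None,fx=7,fy=6,interpolation=cv2.INTER_CUBIC); cv2.imwrite("pics/k2.png",im)
E
```

```text
262 [(np.float64(0.463), np.float64(-0.217), np.float64(0.12)), (np.float64(0.468), np.float64(-0.212), np.float64(0.119)), (np.float64(0.468), np.float64(-0.203), np.float64(0.11))]
264 [(np.float64(0.463), np.float64(-0.218), np.float64(0.116)), (np.float64(0.465), np.float64(-0.211), np.float64(0.11)), (np.float64(0.467), np.float64(-0.203), np.float64(0.104))]
266 [(np.float64(0.462), np.float64(-0.218), np.float64(0.11)), (np.float64(0.464), np.float64(-0.211), np.float64(0.105)), (np.float64(0.469), np.float64(-0.206), np.float64(0.102))]
268 [(np.float64(0.462), np.float64(-0.22), np.float64(0.106)), (np.float64(0.465), np.float64(-0.213), np.float64(0.101)), (np.float64(0.468), np.float64(-0.206), np.float64(0.097))]
270 [(np.float64(0.461), np.float64(-0.22), np.float64(0.1)), (np.float64(0.463), np.float64(-0.213), np.float64(0.095)), (np.float64(0.469), np.float64(-0.208), np.float64(0.093))]
272 [(np.float64(0.462), np.float64(-0.222), np.float64(0.097)), (np.float64(0.463), np.float64(-0.213), np.float64(0.089)), (np.float64(0.467), np.float64(-0.208), np.float64(0.086))
[... 1368 characters left out ...]
55), np.float64(-0.216), np.float64(0.04)), (np.float64(0.464), np.float64(-0.214), np.float64(0.044))]
290 [(np.float64(0.444), np.float64(-0.218), np.float64(0.031)), (np.float64(0.454), np.float64(-0.217), np.float64(0.035)), (np.float64(0.462), np.float64(-0.214), np.float64(0.037))]
292 [(np.float64(0.444), np.float64(-0.219), np.float64(0.025)), (np.float64(0.453), np.float64(-0.217), np.float64(0.029)), (np.float64(0.463), np.float64(-0.215), np.float64(0.033))]
294 [(np.float64(0.446), np.float64(-0.222), np.float64(0.024)), (np.float64(0.453), np.float64(-0.218), np.float64(0.024)), (np.float64(0.461), np.float64(-0.215), np.float64(0.025))]
tcp px 168.20376413261263 289.67968334012
```

View pics/k2.png

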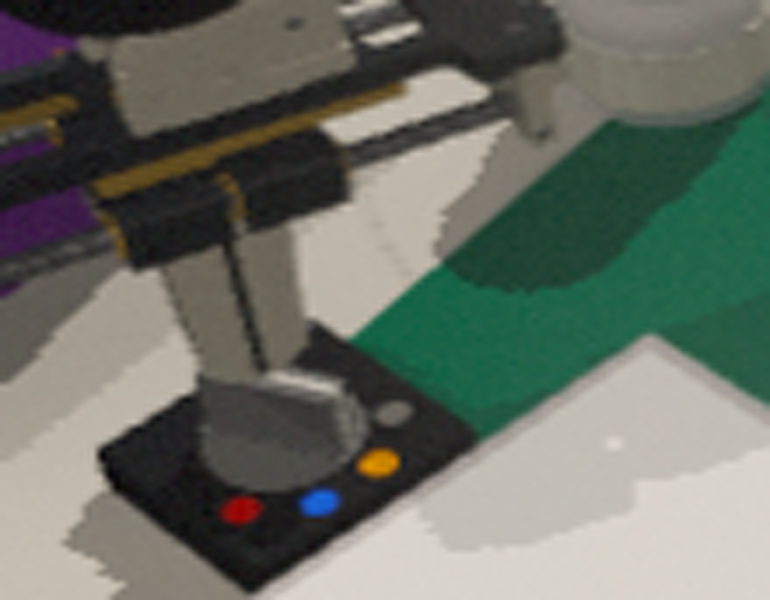

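The depth suggests the fingers really end above the bar. I'll raise the arm and check where the fingertips are against the reported TCP.

```bash
python3 -m handwheel '[0,0,-0.03,0,-1, 0,0,-0.07,0,-1, 0,0,-0.1,0,-1, 0,0,-0.12,0,-1, 0,0,-0.12,0,-1, 0,0,-0.12,0,-1]'; python3 - <<'E'
from h import *
go(0.4555,-0.2105,0.13,-118.6)
s=ctrl.snapshot("scene");P=pts(s); st=ctrl.state()
p=np.linalg.inv(s["pose"])@np.append(st["ee_pos"],1); u,v=s["cx"]-s["fx"]*p[0]/p[2], s["cy"]+s["fy"]*p[1]/p[2]
print("tcp px",u,v)
m=np.hypot(P[...,0]-st["ee_pos"][0],P[...,1]-st["ee_pos"][1])<0.03
q=P[m&(P[...,2]>0.07)]; print("lowest finger",q[q[:,2].argsort()[:8]].round(3))
x,y,w,h=100,180,140,130
im=s["img"][:,:,::-1].copy(); cv2.circle(im,(int(round(u)),int(round(v))),1,(0,0,255),-1)
cv2.imwrite("pics/k3.png",cv2.resize(im[y:y+h,x:x+w],None,fx=5,fy=4.6,interpolation=cv2.INTER_NEAREST))
E
```

```text
clock: 4.3
ee_pos: [0.4546, -0.2118, 0.1511]
tool_rot: [-0.513, 0.858, 0.0, 0.0]
force: [-0.4, 0.2, -0.4]
opening: 0.0004
t 4.3 tcp [ 0.4546 -0.2118  0.1511] xang -118.27 z [-0.  0. -1.] F [-0.4  0.2 -0.4] open 0.0004 j [-0.53  0.31  1.82  0.    1.02  1.54]
d(mm) [-1.5 -0.2 21.1] roll 0.3
tcp px 157.8595528121052 246.79581752725773
lowest finger [[ 0.459 -0.214  0.18 ]
 [ 0.462 -0.214  0.181]
 [ 0.46  -0.213  0.182]
 [ 0.459 -0.219  0.182]
 [ 0.461 -0.219  0.182]
 [ 0.464 -0.214  0.182]
 [ 0.459 -0.221  0.183]
 [ 0.466 -0.211  0.183]]
```

View pics/k3.png

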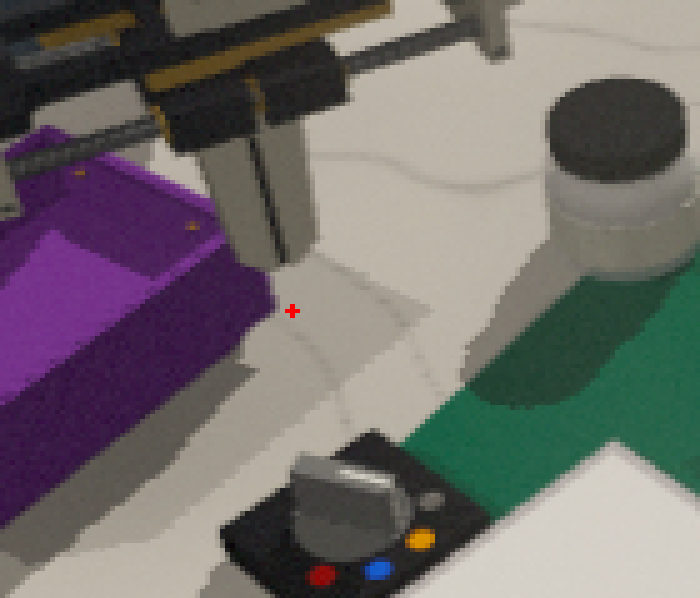

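The knob is still at amber. The red cross (reported TCP) is about 28 mm below the visible fingertips. I'll roll back, partly open, and re-measure the tip offset open.

```bash
python3 -m handwheel '[0,0,0,-8,0, 0,0,0,-16,0, 0,0,0,-24,0, 0,0,0,-32,0, 0,0,0,-40,0, 0,0,0,-40,0, 0,0,0,-40,0]'; python3 - <<'E'
from h import *
go(0.4555,-0.2105,0.003,-78.3)
s=ctrl.snapshot("scene");P=pts(s); st=ctrl.state()
p=np.linalg.inv(s["pose"])@np.append(st["ee_pos"],1); u,v=s["cx"]-s["fx"]*p[0]/p[2], s["cy"]+s["fy"]*p[1]/p[2]
m=np.hypot(P[...,0]-st["ee_pos"][0],P[...,1]-st["ee_pos"][1])<0.06
q=P[m&(P[...,2]>0.11)]; print("lowest finger",q[q[:,2].argsort()[:25:2]].round(3).tolist())
x,y,w,h=100,180,140,130
im=s["img"][:,:,::-1].copy(); cv2.circle(im,(int(round(u)),int(round(v))),1,(0,0,255),-1)
cv2.imwrite("pics/k4.png",cv2.resize(im[y:y+h,x:x+w],None,fx=5,fy=4.6,interpolation=cv2.INTER_NEAREST))
E
```

```text
clock: 5.05
ee_pos: [0.4539, -0.2114, 0.1496]
tool_rot: [0.774, -0.633, -0.001, 0.0]
force: [-0.0, 0.0, -0.4]
opening: 0.0458
t 5.05 tcp [ 0.4539 -0.2114  0.1496] xang -78.5 z [-0.003  0.001 -1.   ] F [-0.   0.  -0.4] open 0.0458 j [-0.53  0.31  1.82 -0.    1.02  0.84]
d(mm) [ -0.2  -2.  146.6] roll -0.2
lowest finger [[0.456, -0.185, 0.179], [0.458, -0.184, 0.18], [0.449, -0.188, 0.18], [0.456, -0.187, 0.18], [0.447, -0.19, 0.181], [0.467, -0.232, 0.181], [0.452, -0.188, 0.182], [0.444, -0.19, 0.182], [0.457, -0.185, 0.183], [0.457, -0.187, 0.184], [0.447, -0.19, 0.184], [0.467, -0.235, 0.184], [0.451, -0.188, 0.184]]
```

View pics/k4.png

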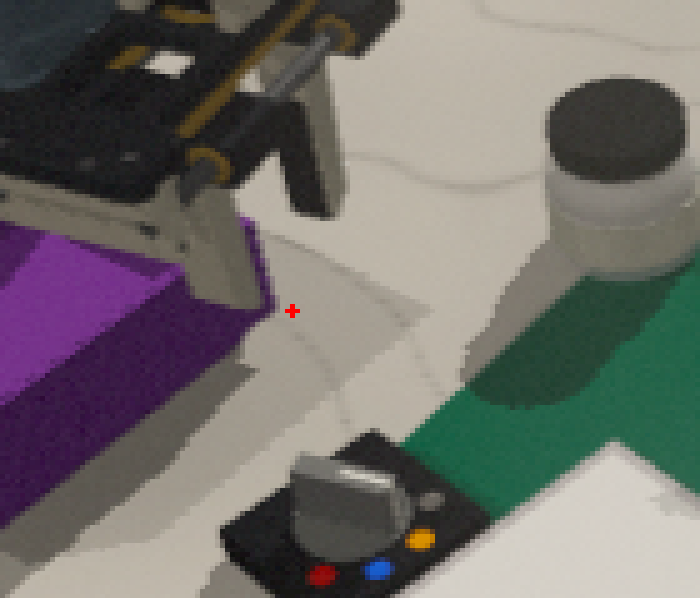

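The offset is the same with the fingers open: the tips sit about 29 mm behind the reported TCP. I'll correct for that by aiming at a TCP z of 0.004, which puts the tips at about 0.033, and watch the force.

```bash
python3 -m handwheel '[0,-0.001,0.04,0,0, 0,-0.001,0.08,0,0, 0,-0.001,0.11,0,0, 0,-0.001,0.128,0,0, 0,-0.001,0.138,0,0, 0,-0.001,0.1455,0,0, 0,-0.001,0.1455,0,0]'; python3 - <<'E'
from h import *
go(0.4555,-0.2105,0.003,-78.3)
s=ctrl.snapshot("scene"); cv2.imwrite("pics/k5.png",cv2.resize(s["img"][200:330,100:240,::-1],None,fx=5,fy=4.6))
E
```

```text
clock: 5.8
ee_pos: [0.4546, -0.211, 0.004]
tool_rot: [0.774, -0.633, -0.002, 0.0]
force: [-0.3, 0.1, -0.5]
opening: 0.0464
t 5.8 tcp [ 0.4546 -0.211   0.004 ] xang -78.54 z [-0.003  0.002 -1.   ] F [-0.3  0.1 -0.5] open 0.0464 j [-0.53  0.55  1.91  0.    0.69  0.84]
d(mm) [-0.3 -1.   1. ] roll -0.2
```

View pics/k5.png

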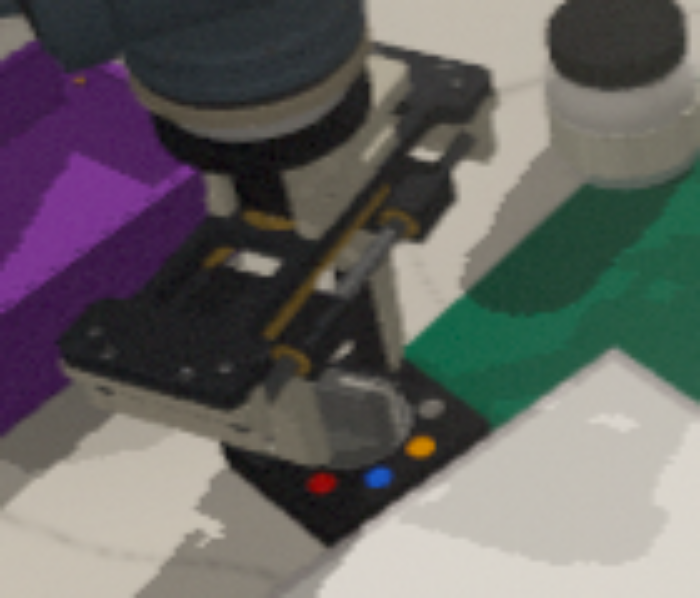

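The bar is now clearly between the fingers at (360,415). I'll close and turn.

```bash
python3 -m handwheel '[0,-0.0005,0,0,-0.5, 0,-0.0005,0,0,-1, 0,-0.0005,0,0,-1, 0,-0.0005,0,0,-1, 0,-0.0005,0,0,-1, 0,-0.0005,0,0,-1, 0,-0.0005,0,0,-1]' && python3 -m handwheel '[0,0,0,6,-1, 0,0,0,12,-1, 0,0,0,18,-1, 0,0,0,24,-1, 0,0,0,30,-1, 0,0,0,36,-1, 0,0,0,40,-1, 0,0,0,40,-1, 0,0,0,40,-1]'; python3 - <<'E'
from h import *
go(0.4555,-0.2105,0.003,-118.3)
s=ctrl.snapshot("scene"); cv2.imwrite("pics/k6.png",cv2.resize(s["img"][200:330,100:240,::-1],None,fx=5,fy=4.6))
E
```

```text
clock: 6.55
ee_pos: [0.4553, -0.2099, 0.0048]
tool_rot: [0.774, -0.633, -0.002, -0.0]
force: [0.8, 10.1, 5.2]
opening: 0.0119
clock: 7.45
ee_pos: [0.4554, -0.2092, 0.0048]
tool_rot: [-0.511, 0.86, 0.002, -0.0]
force: [1.2, 5.7, 1.3]
opening: 0.0116
t 7.45 tcp [ 0.4554 -0.2092  0.0048] xang -118.6 z [-0.002  0.004 -1.   ] F [1.2 5.7 1.3] open 0.0116 j [-0.52  0.55  1.91  0.    0.69  1.54]
d(mm) [ 1.1 -0.7  1.8] roll -0.3
```

View pics/k6.png

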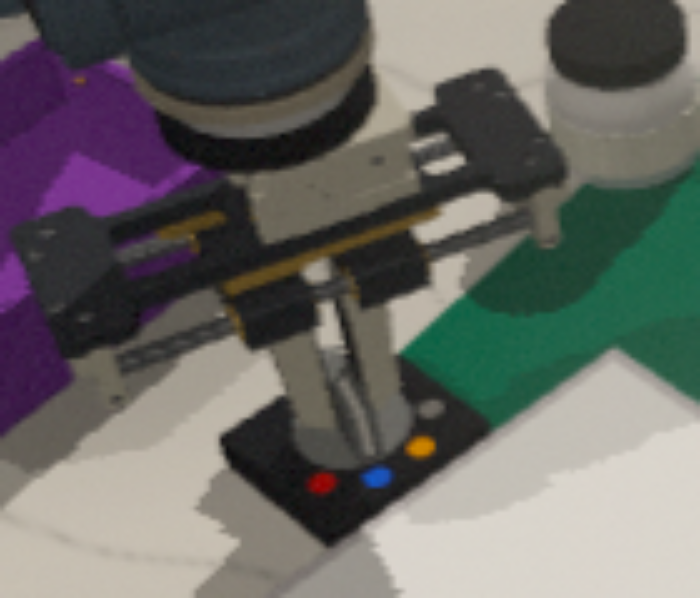

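The pointer now faces blue at (378,478). I'll release and lift.

```bash
python3 -m handwheel '[0,0,0,0,-0.6, 0,0,0,0,-0.3, 0,0,0,0,-0.3, 0,0,0,0,-0.3, 0,0,-0.03,0,-0.3, 0,0,-0.08,0,-0.3, 0,0,-0.13,0,0, 0,0,-0.18,0,0, 0,0,-0.22,0,0, 0,0,-0.22,0,0]'; python3 - <<'E'
from h import *
s=ctrl.snapshot("wrist"); cv2.imwrite("pics/w3.png",s["img"][:,:,::-1])
s=ctrl.snapshot("top"); P=pts(s); st=ctrl.state()
m=((P[...,2]>.083)&(P[...,2]<.094)); m[:,:170]=0;m[:,270:]=0;m[:145]=0;m[250:]=0
print(cv2.minAreaRect(P[m][:,:2].astype(np.float32)))
hsv=cv2.cvtColor(s["img"],cv2.COLOR_RGB2HSV)
m=cv2.inRange(hsv,(5,180,80),(20,255,255)); m[:,:170]=0;m[:,200:]=0; m[:195]=0; m[235:]=0
q=P[m>0]; t=q[q[:,2]>.121]; print("tab top",t.mean(0).round(4),len(t), q[:,2].max(), cv2.minAreaRect(t[:,:2].astype(np.float32)))
go(0.511,0.314,0.16,-99.3)
E
```

```text
clock: 8.5
ee_pos: [0.4579, -0.2113, 0.2302]
tool_rot: [-0.511, 0.86, -0.002, 0.002]
force: [-0.0, -0.1, -0.3]
opening: 0.0463
((0.5618267059326172, 0.2435186505317688), (0.13107705116271973, 0.17085453867912292), 80.77162170410156)
tab top [0.5082 0.3101 0.1405] 59 1.001038714060928 ((0.4192166328430176, 0.20055054128170013), (0.3110862970352173, 0.024625148624181747), 51.233768463134766)
t 8.6 tcp [ 0.4559 -0.2102  0.225 ] xang -118.6 z [-0.001  0.003 -1.   ] F [-0.9  1.2 -0.5] open 0.0466 j [-0.53  0.23  1.73  0.    1.19  1.54]
d(mm) [-486.5  202.3   66.6] roll -19.3
```

View pics/w3.png

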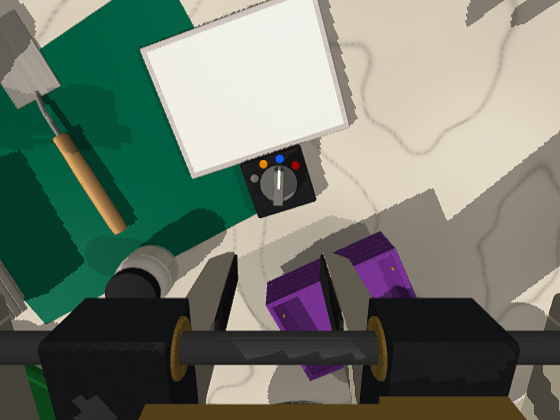

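The selector is at blue: the pointer at (279,178) lines up with the mark at (279,159). Next I'll move over the tab.

```bash
python3 -m handwheel '[-0.03,0.0124,0,-2,0, -0.07,0.029,0,-5,0, -0.115,0.0476,0,-9,0, -0.16,0.0663,0,-13,0, -0.205,0.085,0,-17,0, -0.25,0.1035,0,-19.3,0, -0.295,0.122,0,-19.3,0, -0.34,0.141,0,-19.3,0, -0.385,0.1594,0,-19.3,0, -0.42,0.174,0,-19.3,0]' && python3 - <<'E'
from h import *
go(0.512,0.315,0.155,-99.3)
E
```

```text
clock: 9.6
ee_pos: [0.5032, 0.2442, 0.2243]
tool_rot: [-0.648, 0.762, 0.002, -0.001]
force: [0.3, -0.3, -0.7]
opening: 0.0467
t 9.6 tcp [0.5032 0.2442 0.2243] xang -99.24 z [-0.004  0.002 -1.   ] F [ 0.3 -0.3 -0.7] open 0.0467 j [0.37 0.34 1.58 0.   1.23 2.1 ]
d(mm) [-71.2   2.4  69.4] roll 0.1
```

```bash
python3 -m handwheel '[-0.03,0.001,0,0,0, -0.055,0.002,0.02,0,0, -0.068,0.0024,0.045,0,0, -0.0712,0.0024,0.0694,0,0, -0.0712,0.0024,0.0694,0,0, -0.0712,0.0024,0.0694,0,0]' && python3 - <<'E'
from h import *
go(0.512,0.315,0.07,-99.3)
s=ctrl.snapshot("wrist"); cv2.imwrite("pics/w4.png",s["img"][:,:,::-1])
s=ctrl.snapshot("scene"); cv2.imwrite("pics/s4.png",cv2.resize(s["img"][80:240,260:420,::-1],None,fx=3.7,fy=3.7))
E
```

```text
clock: 10.2
ee_pos: [0.5115, 0.3145, 0.1541]
tool_rot: [-0.648, 0.762, 0.002, -0.002]
force: [-0.0, 0.2, 0.7]
opening: 0.0468
t 10.2 tcp [0.5115 0.3145 0.1541] xang -99.24 z [-0.006  0.001 -1.   ] F [-0.   0.2  0.7] open 0.0468 j [0.47 0.48 1.55 0.   1.12 2.2 ]
d(mm) [-0.5 -1.  84.1] roll 0.1
```

View pics/w4.png

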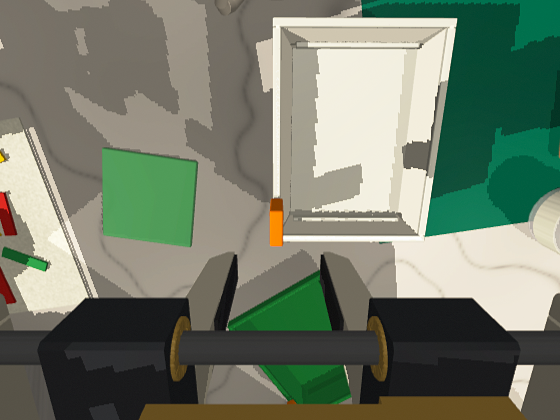

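View pics/s4.png

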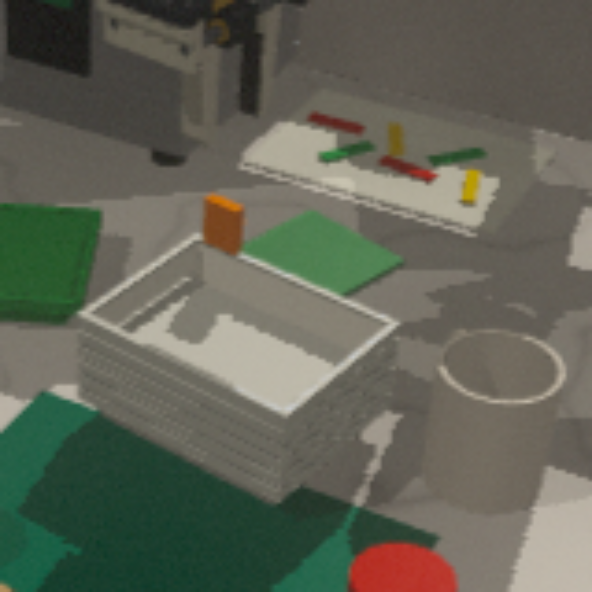

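The tab at (276,222) lies between the fingers, whose midline is at column 279. I'll descend and close.

```bash
python3 -m handwheel '[-0.0005,-0.001,0.03,0,0, -0.0005,-0.001,0.055,0,0, -0.0005,-0.001,0.075,0,0, -0.0005,-0.001,0.085,0,0, -0.0005,-0.001,0.09,0,0, -0.0005,-0.001,0.09,0,0]' && python3 - <<'E'
from h import *
go(0.512,0.315,0.065,-99.3)
s=ctrl.snapshot("scene"); cv2.imwrite("pics/s5.png",cv2.resize(s["img"][80:240,260:420,::-1],None,fx=3.7,fy=3.7))
E
```

```text
clock: 10.9
ee_pos: [0.5134, 0.3154, 0.0663]
tool_rot: [-0.648, 0.762, 0.002, -0.0]
force: [0.1, 0.5, -0.3]
opening: 0.0467
t 10.9 tcp [0.5134 0.3154 0.0663] xang -99.27 z [-0.003  0.003 -1.   ] F [ 0.1  0.5 -0.3] open 0.0467 j [0.47 0.59 1.61 0.   0.94 2.2 ]
d(mm) [0.6 1.4 1.3] roll 0.0
```

View pics/s5.png

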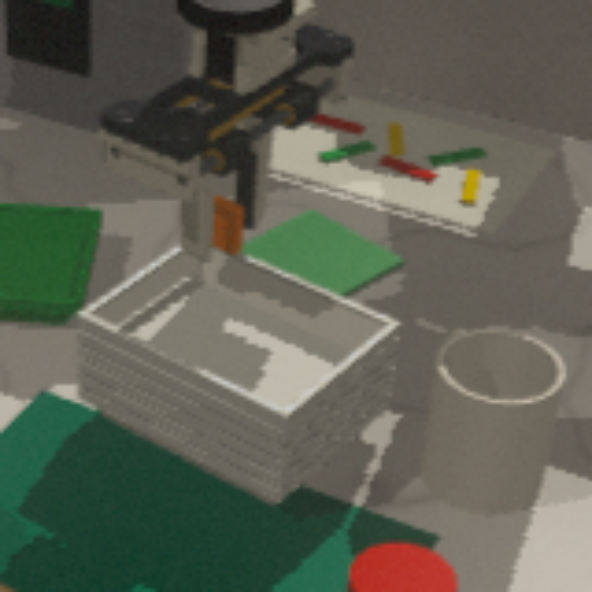

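```bash
python3 -m handwheel '[0,0,0,0,-0.5, 0,0,0,0,-0.6, 0,0,0,0,-0.7, 0,0,0,0,-1, 0,0,0,0,-1, 0,0,0,0,-1, 0,0,0,0,-1]' && python3 - <<'E'
from h import *
go(0.512,0.315,0.065,-99.3)
E
```

```text
clock: 11.65
ee_pos: [0.5137, 0.3157, 0.0669]
tool_rot: [-0.648, 0.762, 0.002, 0.0]
force: [-0.8, 1.7, 2.0]
opening: 0.0098
t 11.65 tcp [0.5137 0.3157 0.0669] xang -99.26 z [-0.002  0.003 -1.   ] F [-0.8  1.7  2. ] open 0.0098 j [0.47 0.59 1.61 0.   0.94 2.2 ]
d(mm) [1.  1.6 1.9] roll 0.0
```

```bash
python3 -m handwheel '[0,-0.0004,-0.002,0,-1, 0,-0.0009,-0.004,0,-1, 0,-0.0014,-0.006,0,-1, 0,-0.002,-0.008,0,-1, 0,-0.0025,-0.010,0,-1, 0,-0.003,-0.012,0,-1, 0,-0.0036,-0.014,0,-1, 0,-0.0041,-0.016,0,-1, 0,-0.0046,-0.017,0,-1, 0,-0.0046,-0.017,0,-1]' && python3 - <<'E'
from h import *
go(0.512,0.315,0.065,-99.3)
s=ctrl.snapshot("scene"); cv2.imwrite("pics/s6.png",cv2.resize(s["img"][80:240,260:420,::-1],None,fx=3.7,fy=3.7))
E
```

```text
clock: 12.65
ee_pos: [0.519, 0.315, 0.0845]
tool_rot: [-0.648, 0.762, 0.002, 0.001]
force: [0.1, -0.1, -0.8]
opening: 0.0095
t 12.65 tcp [0.519  0.315  0.0845] xang -99.25 z [-0.001  0.004 -1.   ] F [ 0.1 -0.1 -0.8] open 0.0095 j [0.47 0.57 1.59 0.   0.98 2.2 ]
d(mm) [ 1.2  6.9 19.5] roll 0.0
```

View pics/s6.png

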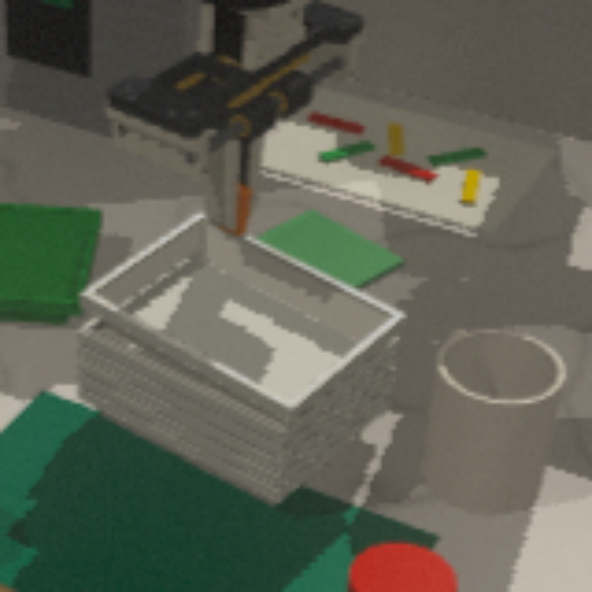

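```bash
cat >> h.py <<'E'
def rim(n="top",c=(0.562,0.2435),yaw=-9.3,zmin=0.08,rad=0.12):
    s=ctrl.snapshot(n);P=pts(s).reshape(-1,3); a=np.radians(yaw)
    X=np.array([np.cos(a),np.sin(a)]);Y=np.array([-X[1],X[0]])
    d=P[:,:2]-np.array(c); u=d@X; v=d@Y
    m=(P[:,2]>zmin)&(P[:,2]<zmin+0.25)
    # rim height per end at outer bands
    for lab,k in {"+x":(u>0.078)&(u<0.1)&(abs(v)<0.05),"-x":(u<-0.07)&(u>-.1)&(abs(v)<0.03),"-y":(v<-.055)&(v>-.08)&(abs(u)<.05)}.items():
        q=P[m&k]; 
        if len(q): print(lab,len(q),"ztop",np.percentile(q[:,2],[50,90,98]).round(4),"u",u[m&k].min().round(3),u[m&k].max().round(3))
E
python3 - <<'E'
from h import *
rim(); rim("scene")
E
```

```text
+x 206 ztop [0.0952 0.099  0.1001] u 0.078 0.088
-x 260 ztop [0.22   0.2419 0.2432] u -0.09 -0.07
-y 166 ztop [0.1018 0.106  0.108 ] u -0.05 0.049
+x 145 ztop [0.0959 0.0992 0.1002] u 0.081 0.089
-x 309 ztop [0.1103 0.2417 0.3149] u -0.09 -0.07
-y 204 ztop [0.1002 0.1057 0.1078] u -0.05 0.05
```

```bash
cat >> h.py <<'E'
def floor(n,c=(0.562,0.2435),yaw=-9.3,zlo=0.05,zhi=0.1,h=0.045,w=0.03):
    s=ctrl.snapshot(n);P=pts(s).reshape(-1,3); a=np.radians(yaw)
    X=np.array([np.cos(a),np.sin(a)]);Y=np.array([-X[1],X[0]])
    d=P[:,:2]-np.array(c); u=d@X; v=d@Y
    m=(P[:,2]>zlo)&(P[:,2]<zhi)&(abs(u)<h)&(abs(v)<w)
    A=np.c_[u[m],v[m],np.ones(m.sum())]; z=P[m,2]
    for _ in range(4):
        k,*_r=np.linalg.lstsq(A,z,rcond=None); r=abs(A@k-z); g=r<max(0.002,2*np.median(r)); A=A[g];z=z[g]
    print(n,"floor slope u,v",k[:2].round(3),"z0",k[2].round(4),len(z),"res",np.median(r).round(4))
E
python3 - <<'E'
from h import *
floor("top"); floor("scene")
E
```

```text
top floor slope u,v [-0.064 -0.004] z0 0.0761 487 res 0.0009
scene floor slope u,v [-0.064  0.023] z0 0.0768 432 res 0.0008
```

The floor fit gives a slope of only 0.064, so the far edge rose too, by about 8 mm. The pads stick and don't let the tray pivot. I'll go back down through the window (tab at about 15 mm), reseat the tray, then regrip the tab with a smaller contact patch so it can pivot.

```bash
python3 -m handwheel '[0,0.0003,0.0013,0,-1, 0,0.0006,0.0027,0,-1, 0,0.0006,0.0027,0,-1, 0,0.0006,0.0027,0,-1]'; python3 - <<'E'
from h import *
go(0.5137,0.3157,0.0669,-99.3)
floor("top"); floor("scene")
E
```

```text
clock: 13.3
ee_pos: [0.5179, 0.3152, 0.0814]
tool_rot: [-0.648, 0.762, 0.002, 0.001]
force: [-2.2, 0.6, 2.7]
opening: 0.0096
t 13.3 tcp [0.5179 0.3152 0.0814] xang -99.25 z [-0.002  0.004 -1.   ] F [-2.2  0.6  2.7] open 0.0096 j [0.47 0.57 1.59 0.   0.97 2.2 ]
d(mm) [ 0.2  4.2 14.5] roll 0.1
top floor slope u,v [-0.048 -0.006] z0 0.0745 497 res 0.0008
scene floor slope u,v [-0.051  0.001] z0 0.0751 452 res 0.0007
```

```bash
python3 -m handwheel '[0,0.002,0.002,0,-1, 0,0.0035,0.004,0,-1, 0,0.0042,0.006,0,-1, 0,0.0042,0.008,0,-1, 0,0.0042,0.010,0,-1, 0,0.0042,0.012,0,-1, 0,0.0042,0.014,0,-1, 0,0.0042,0.0155,0,-1, 0,0.0042,0.0155,0,-1]'; python3 - <<'E'
from h import *
go(0.5137,0.3157,0.0669,-99.3)
floor("top"); floor("scene")
E
```

```text
clock: 14.3
ee_pos: [0.5142, 0.3165, 0.0668]
tool_rot: [-0.648, 0.762, 0.002, 0.002]
force: [-3.2, 1.3, 10.1]
opening: 0.0096
t 14.3 tcp [0.5142 0.3165 0.0668] xang -99.26 z [-0.     0.005 -1.   ] F [-3.2  1.3 10.1] open 0.0096 j [0.47 0.59 1.61 0.01 0.94 2.2 ]
d(mm) [ 0.9  0.3 -0.1] roll 0.0
top floor slope u,v [0.002 0.009] z0 0.0634 473 res 0.0009
scene floor slope u,v [-0.003 -0.004] z0 0.0641 439 res 0.0007
```

Reseated, with the floor slope at about 0. Now I'll regrip higher and nearer the outer end of the tab.

```bash
python3 -m handwheel '[0,0,0,0,-0.5, 0,0,0,0,-0.5, 0,0,0,0,-0.5, 0,0.004,-0.007,0,-0.5, 0,0.009,-0.014,0,-0.5, 0,0.0125,-0.0205,0,-0.5, 0,0.0125,-0.0205,0,-0.5]'; python3 - <<'E'
from h import *
go(0.5137,0.3157,0.0875,-99.3)
floor("top"); floor("scene")
s=ctrl.snapshot("scene"); cv2.imwrite("pics/s7.png",cv2.resize(s["img"][90:190,290:390,::-1],None,fx=6,fy=6))
s=ctrl.snapshot("wrist"); cv2.imwrite("pics/w7.png",s["img"][:,:,::-1])
E
```

```text
clock: 15.1
ee_pos: [0.5018, 0.3189, 0.0887]
tool_rot: [-0.648, 0.762, 0.002, 0.002]
force: [-0.2, 0.5, -0.3]
opening: 0.0229
t 15.1 tcp [0.5018 0.3189 0.0887] xang -99.23 z [ 0.001  0.006 -1.   ] F [-0.2  0.5 -0.3] open 0.0229 j [0.49 0.54 1.62 0.01 0.97 2.21]
d(mm) [  1.2 -12.2   1.2] roll 0.1
top floor slope u,v [-0.002 -0.003] z0 0.0633 574 res 0.0009
scene floor slope u,v [-0.006 -0.01 ] z0 0.0641 426 res 0.0008
```

View pics/s7.png

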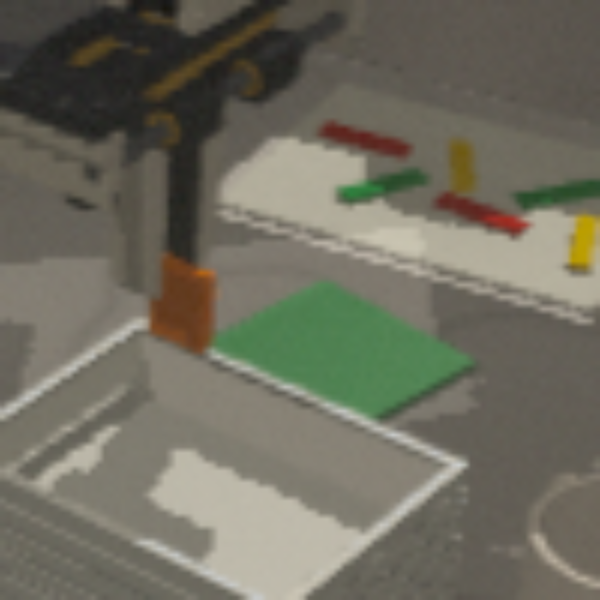

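View pics/w7.png

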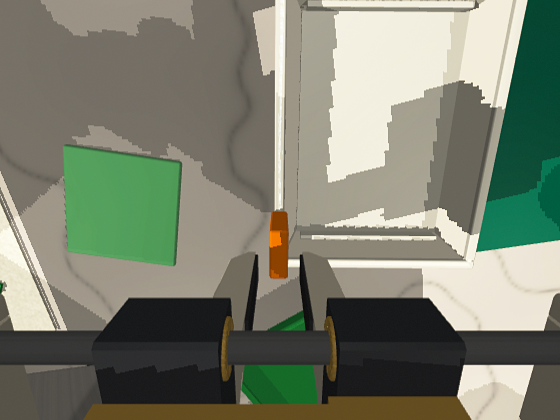

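```bash
python3 -m handwheel '[0,0,0,0,-0.7, 0,0,0,0,-1, 0,0,0,0,-1, 0,0,0,0,-1, 0,0,0,0,-1]' && python3 -m handwheel '[0,-0.0005,-0.002,0,-1, 0,-0.001,-0.004,0,-1, 0,-0.0015,-0.006,0,-1, 0,-0.0021,-0.008,0,-1, 0,-0.0027,-0.010,0,-1, 0,-0.0033,-0.012,0,-1, 0,-0.0039,-0.014,0,-1, 0,-0.0045,-0.0155,0,-1, 0,-0.0045,-0.0155,0,-1]'; python3 - <<'E'
from h import *
go(0.5137,0.3157,0.0875,-99.3)
floor("top"); floor("scene")
E
```

```text
clock: 15.8
ee_pos: [0.5018, 0.3183, 0.0871]
tool_rot: [-0.648, 0.762, 0.002, 0.001]
force: [0.1, -0.2, 0.1]
opening: 0.0097
clock: 16.7
ee_pos: [0.5064, 0.3176, 0.1028]
tool_rot: [-0.648, 0.762, 0.002, 0.001]
force: [-0.5, 0.1, -1.7]
opening: 0.0096
t 16.7 tcp [0.5064 0.3176 0.1028] xang -99.27 z [-0.     0.005 -1.   ] F [-0.5  0.1 -1.7] open 0.0096 j [0.48 0.53 1.6  0.01 1.   2.21]
d(mm) [ 0.7 -7.6 15.3] roll 0.0
top floor slope u,v [-0.087  0.021] z0 0.072 576 res 0.0009
scene floor slope u,v [-0.081  0.024] z0 0.0728 481 res 0.0008
```

The far corner is now still seated (about +0.5 mm) while the tab is up about 15 mm. I'll continue along the arc.

```bash
python3 -m handwheel '[0,-0.0007,-0.002,0,-1, 0,-0.0014,-0.004,0,-1, 0,-0.0021,-0.006,0,-1, 0,-0.0028,-0.0075,0,-1, 0,-0.0028,-0.0075,0,-1, 0,-0.0028,-0.0075,0,-1]'; python3 - <<'E'
from h import *
go(0.5137,0.3157,0.0875,-99.3)
floor("top"); floor("scene")
s=ctrl.snapshot("scene"); cv2.imwrite("pics/s8.png",cv2.resize(s["img"][80:240,260:420,::-1],None,fx=3.7,fy=3.7))
E
```

```text
clock: 17.4
ee_pos: [0.5089, 0.317, 0.11]
tool_rot: [-0.648, 0.762, 0.002, 0.001]
force: [-0.7, -0.1, -1.4]
opening: 0.0097
t 17.4 tcp [0.5089 0.317  0.11  ] xang -99.26 z [-0.001  0.005 -1.   ] F [-0.7 -0.1 -1.4] open 0.0097 j [0.48 0.53 1.59 0.01 1.02 2.21]
d(mm) [ 0.6 -5.  22.5] roll 0.0
top floor slope u,v [-0.1    0.034] z0 0.0776 574 res 0.0009
scene floor slope u,v [-0.095  0.055] z0 0.0779 445 res 0.0007
```

View pics/s8.png

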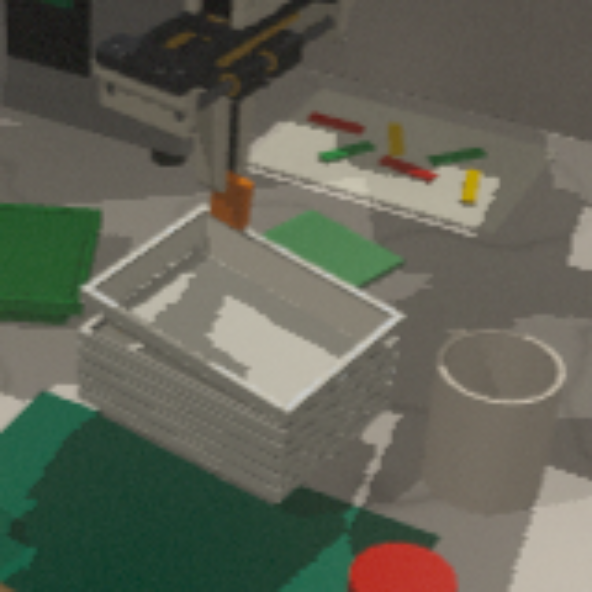

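The tab corner is about +23 mm and the far corner about +3 mm, so the step-2 condition is clearly met. I'll keep peeling.

```bash
python3 -m handwheel '[0,-0.0008,-0.002,0,-1, 0,-0.0016,-0.004,0,-1, 0,-0.0024,-0.006,0,-1, 0,-0.0032,-0.008,0,-1, 0,-0.004,-0.010,0,-1, 0,-0.0046,-0.012,0,-1, 0,-0.005,-0.014,0,-1, 0,-0.005,-0.014,0,-1]'; python3 - <<'E'
from h import *
go(0.5137,0.3157,0.0875,-99.3)
floor("top",zhi=.13); floor("scene",zhi=.13)
s=ctrl.snapshot("scene"); cv2.imwrite("pics/s9.png",cv2.resize(s["img"][80:240,260:420,::-1],None,fx=3.7,fy=3.7))
E
```

```text
clock: 18.35
ee_pos: [0.514, 0.3162, 0.1243]
tool_rot: [-0.648, 0.762, 0.002, 0.001]
force: [0.3, 0.1, -1.0]
opening: 0.0094
t 18.35 tcp [0.514  0.3162 0.1243] xang -99.26 z [-0.     0.005 -1.   ] F [ 0.3  0.1 -1. ] open 0.0094 j [0.47 0.52 1.57 0.   1.05 2.2 ]
d(mm) [ 0.7  0.2 36.8] roll 0.0
top floor slope u,v [-0.08   0.024] z0 0.0943 591 res 0.0008
scene floor slope u,v [-0.083  0.038] z0 0.0946 425 res 0.0007
```

View pics/s9.png

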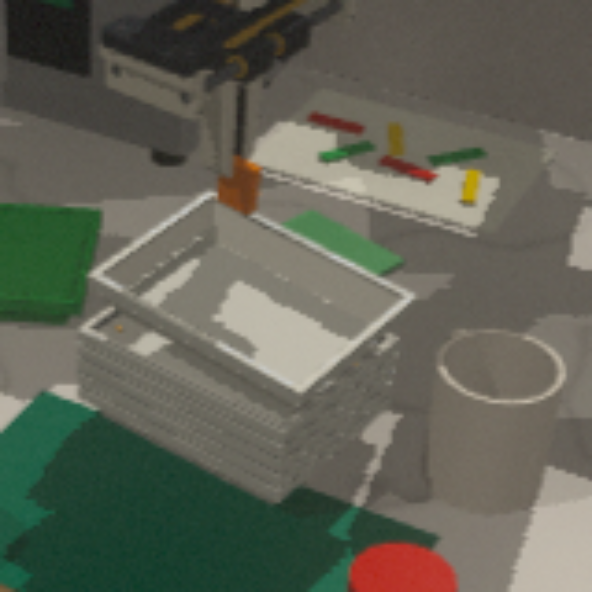

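It's free, and the stack's base corner hasn't moved (still at (278,500)). I'll lift straight up.

```bash
python3 -m handwheel '[0,0,-0.004,0,-1, 0,0,-0.01,0,-1, 0,0,-0.018,0,-1, 0,0,-0.028,0,-1, 0,0,-0.04,0,-1, 0,0,-0.055,0,-1, 0,0,-0.075,0,-1, 0,0,-0.095,0,-1, 0,0,-0.11,0,-1, 0,0,-0.12,0,-1]'; python3 - <<'E'
from h import *
go(0.521,-0.16,0.244,-99.3)
floor("top",zlo=.15,zhi=.26); 
s=ctrl.snapshot("scene"); cv2.imwrite("pics/s10.png",s["img"][:,:,::-1])
E
```

```text
clock: 19.5
ee_pos: [0.5142, 0.3158, 0.246]
tool_rot: [-0.648, 0.762, 0.002, 0.002]
force: [0.6, -0.1, -1.4]
opening: 0.0096
t 19.5 tcp [0.5142 0.3158 0.246 ] xang -99.26 z [ 0.001  0.005 -1.   ] F [ 0.6 -0.1 -1.4] open 0.0096 j [0.47 0.4  1.44 0.   1.3  2.2 ]
d(mm) [468.5 -83.3  -0.5] roll 0.0
top floor slope u,v [-0.076  0.029] z0 0.216 893 res 0.0008
```

View pics/s10.png

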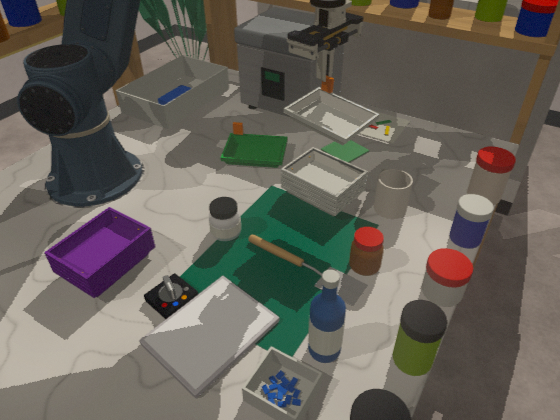

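The tray is held clear of the stack, and the selector still points at blue at (178,297). I'll carry it to the panel.

```bash
python3 -m handwheel '[0.004,-0.0006,0,0,-1, 0.013,-0.002,0,0,-1, 0.027,-0.0041,0,0,-1, 0.045,-0.0069,0,0,-1, 0.068,-0.0104,0,0,-1, 0.093,-0.0142,0,0,-1, 0.118,-0.0181,0,0,-1, 0.140,-0.0214,0,0,-1, 0.155,-0.0237,0,0,-1, 0.160,-0.0245,0,0,-1]' && python3 -m handwheel '[0.004,-0.0006,0,0,-1, 0.013,-0.002,0,0,-1, 0.027,-0.0041,0,0,-1, 0.045,-0.0069,0,0,-1, 0.068,-0.0104,0,0,-1, 0.093,-0.0142,0,0,-1, 0.118,-0.0181,0,0,-1, 0.140,-0.0214,0,0,-1, 0.155,-0.0237,0,0,-1, 0.160,-0.0245,0,0,-1]'; python3 - <<'E'
from h import *
go(0.509,-0.16,0.246,-99.3)
E
```

```text
clock: 20.6
ee_pos: [0.5127, 0.1521, 0.2448]
tool_rot: [-0.647, 0.762, 0.002, 0.002]
force: [-0.1, 0.4, -0.6]
opening: 0.0099
clock: 21.6
ee_pos: [0.5107, -0.011, 0.2438]
tool_rot: [-0.647, 0.763, 0.002, 0.002]
force: [0.3, 1.1, -0.3]
opening: 0.0095
t 21.6 tcp [ 0.5107 -0.011   0.2438] xang -99.43 z [ 0.001  0.005 -1.   ] F [ 0.3  1.1 -0.3] open 0.0095 j [-0.12  0.22  1.68  0.01  1.23  1.62]
d(mm) [147.2 -22.7  -3. ] roll -0.1
```

```bash
python3 -m handwheel '[0.004,-0.0006,0,0,-1, 0.013,-0.002,0,0,-1, 0.027,-0.0041,0,0,-1, 0.045,-0.0069,0,0,-1, 0.068,-0.0104,0,0,-1, 0.093,-0.0142,0,0,-1, 0.115,-0.0177,0,0,-1, 0.132,-0.0203,0,0,-1, 0.143,-0.022,0,0,-1, 0.147,-0.0227,0,0,-1]'; python3 - <<'E'
from h import *
go(0.509,-0.16,0.246,-99.3)
floor("top",c=(0.57,-0.2325),zlo=.12,zhi=.25)
s=ctrl.snapshot("scene"); cv2.imwrite("pics/s11.png",s["img"][:,:,::-1]); P=pts(s)
s=ctrl.snapshot("top"); cv2.imwrite("pics/t11.png",s["img"][:,:,::-1]); P=pts(s)
E
```

```text
clock: 22.6
ee_pos: [0.5089, -0.1607, 0.2429]
tool_rot: [-0.646, 0.763, 0.002, 0.002]
force: [-0.5, 0.8, -0.7]
opening: 0.0094
t 22.6 tcp [ 0.5089 -0.1607  0.2429] xang -99.48 z [ 0.001  0.005 -1.   ] F [-0.5  0.8 -0.7] open 0.0094 j [-0.4   0.27  1.63  0.01  1.25  1.34]
d(mm) [-0.8  0.  -3.1] roll -0.2
top floor slope u,v [0. 0.] z0 0.0 0 res nan
  return _methods._mean(a, axis=axis, dtype=dtype,
  ret = ret.dtype.type(ret / rcount)
```

View pics/s11.png

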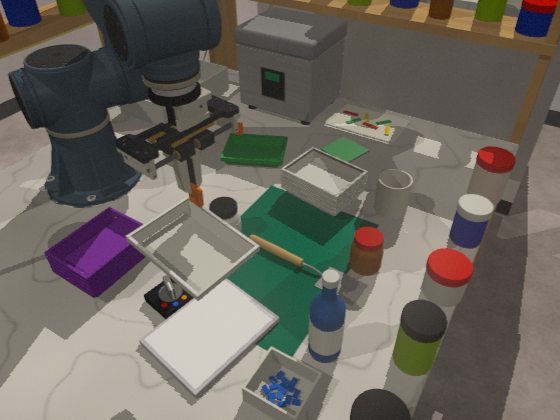

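View pics/t11.png

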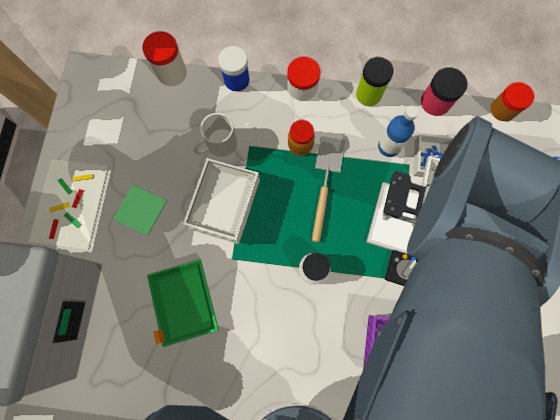

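```bash
cat >> h.py <<'E'
def tray(zlo,zhi):
    s=ctrl.snapshot("scene");P=pts(s);hsv=cv2.cvtColor(s["img"],cv2.COLOR_RGB2HSV)
    m=(P[...,2]>zlo)&(P[...,2]<zhi)&(hsv[...,1]<60)&(np.hypot(P[...,0]-.57,P[...,1]+.23)<.17)
    m=cv2.morphologyEx(m.astype(np.uint8),cv2.MORPH_OPEN,np.ones((2,2)))
    m[:195]=0; k,l,st,c=cv2.connectedComponentsWithStats(m); j=1+st[1:,4].argmax(); q=P[l==j]
    r=cv2.minAreaRect(q[:,:2].astype(np.float32)); print("px",st[j],"rect",np.round(r[0],4),np.round(r[1],4),round(r[2],1),"z",np.percentile(q[:,2],[1,50,99]).round(4))
    return r[0]
E
python3 - <<'E'
from h import *
c=tray(.15,.26); floor("scene",c=c,zlo=.15,zhi=.25)
E
```

```text
px [ 128  197  134  104 7233] rect [ 0.642  -0.3834] [0.2638 0.7533] 35.0 z [0.0147 0.2173 0.2462]
scene floor slope u,v [0. 0.] z0 0.0 0 res nan
  return _methods._mean(a, axis=axis, dtype=dtype,
  ret = ret.dtype.type(ret / rcount)
```

```bash
sed -i 's/np.ones((2,2))/np.ones((3,3))/; s/q=P\[l==j\]$/q=P[(l==j)\&(P[...,2]>zlo)]/' h.py
python3 - <<'E'
from h import *
c=tray(.15,.26); floor("scene",c=c,zlo=.15,zhi=.25)
E
```

```text
px [ 127  197  134  103 7204] rect [ 0.5664 -0.2308] [0.1316 0.172 ] 80.6 z [0.2073 0.2177 0.247 ]
scene floor slope u,v [-0.081  0.032] z0 0.213 1533 res 0.0007
```

```bash
python3 -m handwheel '[0,0,0.003,0,-1, 0,-0.001,0.01,0,-1, 0,-0.002,0.022,0,-1, 0,-0.003,0.037,0,-1, 0,-0.004,0.053,0,-1, 0,-0.004,0.07,0,-1, 0,-0.004,0.085,0,-1, 0,-0.004,0.097,0,-1, 0,-0.004,0.105,0,-1, 0,-0.004,0.109,0,-1]' && python3 -m handwheel '[0,0,0,0,-1, 0,0,0,0,-1, 0,0,0,0,-1]'; python3 - <<'E'
from h import *
go(0.512,-0.16,0.134,-99.3)
c=tray(.06,.16); floor("scene",c=c,zlo=.06,zhi=.16)
s=ctrl.snapshot("scene"); cv2.imwrite("pics/s12.png",s["img"][:,:,::-1])
s=ctrl.snapshot("top"); P=pts(s);m=((P[...,2]>.065)&(P[...,2]<.085)); m[:,:170]=0;m[:,270:]=0;m[:150]=0;m[250:]=0
print(cv2.minAreaRect(P[m][:,:2].astype(np.float32)))
E
```

```text
clock: 23.95
ee_pos: [0.513, -0.1591, 0.1332]
tool_rot: [-0.647, 0.763, 0.002, 0.002]
force: [-0.1, -0.2, -0.4]
opening: 0.0096
clock: 24.25
ee_pos: [0.5133, -0.1592, 0.1337]
tool_rot: [-0.647, 0.763, 0.002, 0.002]
force: [0.6, -0.5, -0.9]
opening: 0.0097
t 24.25 tcp [ 0.5133 -0.1592  0.1337] xang -99.38 z [ 0.002  0.005 -1.   ] F [ 0.6 -0.5 -0.9] open 0.0097 j [-0.39  0.39  1.74  0.01  1.01  1.34]
d(mm) [ 1.   1.1 -0.3] roll -0.1
px [ 142  243  123  102 6524] rect [ 0.5696 -0.2306] [0.132  0.1735] 80.5 z [0.0976 0.1076 0.1375]
scene floor slope u,v [-0.078  0.029] z0 0.1037 1323 res 0.0007
((0.5614578723907471, 0.24413177371025085), (0.13090780377388, 0.17077499628067017), 80.59109497070312)
```

View pics/s12.png

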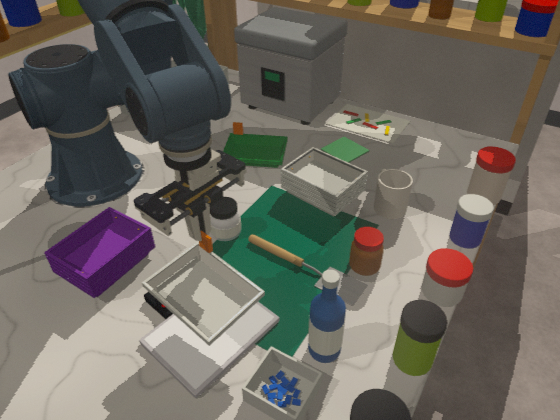

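The tray is over the panel centre at (0.570, -0.231), about 10 cm up and tilted 0.083 rad. The stack is unmoved. I'll hand in.

```bash
python3 - <<'E'
from station import ctrl
print(ctrl.close_job()); s=ctrl.state(); print(s["clock"],s["ee_pos"],s["opening"])
E
```

```text
the job is handed in; nothing more can be done
None
the job is handed in; nothing more can be done
```

I turned the selector from amber to blue, peeled the top tray off by its tab, and handed the job in at about 24 s with the tray held level over the light panel. No verdict came back.

**Last checks:**
- **Tray:** its centre is within about 2 mm of the panel centre and about 101 mm above the face. It is tilted about 0.083 rad, and the grip is at 9.7 mm on the tab.
- **Stack:** its measured centre is within about 1 mm of where it started.
- **Selector:** it pointed at blue in the last views where it was visible. The tray hid it in the final picture.
- **Bystanders:** all looked undisturbed in the last picture.

**What failed or disagreed:**
- **Fingertip position:** the reported TCP (tool point) lies about 29 mm beyond the real fingertips. My first try at the knob closed on nothing above it, so I measured the offset and corrected for it.
- **First peel:** with a full grip on the tab the tray could not pivot, and the far edge rose about 7.5–8 mm. I set it back down and regripped with a smaller contact patch.
- **Second peel:** the tab rose about 23 mm while the far corner rose about 3 mm, measured from depth images. The tilt reached only about 0.1 rad, not 0.2, before the tray came free.

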